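# Shut the gate over the loaded specimen wheel

## Robot

A 6-joint arm with a two-finger parallel gripper is mounted at the origin on the work surface. World frame = base frame: x ahead of the robot, y to its left, z up, the work surface at z = 0. Lengths are in mm, angles in rad, forces in N, time in s.
With the tool pointing down it reaches from about 275 to 750 mm from the base axis. Payload 10.2 kg.
Tool frame: the origin (TCP) lies between the finger pads; the fingertips stand 22 mm ahead of it and the grasp point (between the pads) lies 3 mm ahead of it (ctrl.nose_length is the distance from the TCP to the fingertips, in mm); z points along the fingers, y is the line along which they close (so a half turn about z gives the same grasp; the last joint's range is limited). The gripper opens to 85 mm and grips with 20 to 120 N. Pads are 22 mm wide; open, the fingers measure 114 mm over their backs; the gripper's body (76 mm by 85 mm) begins 54 mm behind the grasp point. The pads swing forward as they close: fully open they stand 13 mm farther back than shut.
Start: joints at [-1.396, 0.313, 1.498, -0, 1.331, -0.223], TCP at [203.368, -484.017, 253.294] pointing down, gripper open.
Joint ranges: [-2.94, 2.94], [-0.97, 2.17], [0.19, 2.56], [-1.23, 4.37], [0.02, 3.11], [-2.88, 2.88]. Speed limits (rad/s): [2.39, 2.39, 3.01, 3.14, 3.14, 3.14].

## Interface

Orientations are given as a unit quaternion [w, x, y, z].
In Python, from rig import sense, imaging, ctrl gives the robot as it stands. The module is installed in compiled form; this text tells all that it offers.
- The arm moves only by the tool apply_moves, never from a script. Its argument "commands" is a list of rows, each a list of 5 numbers: the gripper command: -1 is fully open, 1 is shut, values between are in proportion, then the shift along the tool's x, y, z in mm, then the turn about the tool's z in degrees. A call has 1 to 20 rows; each row shifts and turns the commanded pose from where the row before left it, along the tool's axes as they then stand; what a row does not reach is not made up. A row lasts 1/8 s, in which the tool goes at most 62.5 mm and 10.7 degrees, less where a joint would pass 70% of its speed; a pose out of reach is approached as far as the arm can. A call is refused whole if a number of a shift passes 62.5 or a number of a turn 10.7, either way. A call with a gripper value outside its range is refused whole. The fingers move at their own pace and stop on an object; "newtons" is the grip in N (left out, the last holds). Time passes only in rows, so rows that do not move let the fingers close. It gives the time, the measured TCP pose, the force, the opening and the grip force at its end, in the units of the state.
- sense(): the state, without advancing time (a new reading comes with each control period).
- imaging.capture(name): name is "scene" or "side" or "wrist"; returns the picture (400x640x3 uint8, blue, green, red); there is no depth.
- imaging.calibration(name): a dict with "camera_matrix" (3x3 intrinsics, pixels), "world_to_cam" (4x4, takes a point from world to camera coordinates). Camera axes: x right, y up, looking along -z (the intrinsics and any distortion apply to the point x, -y, -z); pixel columns grow to the right and rows downward; lengths in mm; the calibration is good to about 2 mm. A picture is of the moment at which its call begins: read the wrist's pose just before it. calibration takes no time and is no camera call; for the wrist camera it gives the pose at the moment of the call.
- ctrl.finish_job(): hands the job in; it is judged then, once.
The state is a dict: "time_s": time; "joints": joint angles; "dq": joint speeds; "tau": joint torques, N m; "eef_pos": TCP position; "ee_rot": TCP orientation; "force": force on the tool from outside, world axes, zero at the start; "wrist_torque": the same for the moment, N m; "grip_width": opening from 0.0 (shut) to 1.0 (fully open); "grip_force": force on a finger pad.
Only numpy, scipy, OpenCV 4.12 (cv2) and the standard library are available. Lean on these libraries where they do the work, as an engineer would, in place of code of your own. Each camera call takes 0.05 s, during which the arm holds its last target. There are 200 camera calls.

## Task

Two transfer boxes stand open on the microscope bench, and one of them has a specimen wheel (the round disc with a ring of dark pits) in its port. Push that box's sliding gate fully shut by its upright tab, until the spring catch clicks behind the tooth on the gate, then take the hand away. Leave the gate of the other, empty box open as it is.

Things in the scene. Friction and masses are not known exactly. Their poses are not given: they have to be found in the camera images.
- wheel_box_tab (a point): Middle of the top edge of the upright tab on the loaded box's gate; x points where the gate closes (level, within 20 deg of straight away from the robot), z up. Tab: aluminium, 8 mm thick (x, 4 each way), 50 wide (y), 45 tall, top 113 above bench. Gate plate's top 45 mm below this point; 40 mm behind (-x) the tab all lies 43 mm or more below it. It rides with the gate.
- wheel_box_gate (a joint): How far the loaded box's steel gate (90 x 84 mm) is open, in m along the tab's -x: 0 = shut on the end stop, 0.083 = fully open; starts 0.060 to 0.080. To shut it push the tab that far. Friction about 3 to 6 N; it stays where left; the catch adds up to about 6 N in the last 40 mm. Below about 0.006 the catch is in behind the tooth and the gate cannot slide back.
- wheel_box_catch (a joint): Swing of the spring catch, in rad: dark steel finger 45 mm long on the rail at the tab's +y side. 0 = sprung in (both before the tooth reaches it and after the click); 0.02 to 0.2 = pushed aside by the tooth, a steel block 10 x 12 x 14 mm on the gate, 28 to 40 mm to +y and 48 to 58 mm ahead of the tab. Moves by itself.
- spare_box_tab (a point): The same point of the other box, built alike but with an empty port: leave it. Each box is grey metal, 230 x 110 x 60 mm, fixed to the bench, with a 70 mm round port in its top, which the gate covers; the loaded box has a 66 mm aluminium wheel with a ring of 8 dark pits in the port. The boxes stand left and right, either way round.

How it is judged:
By the outcome, as a careful person would: the job done as asked, in the order asked, and still so for the second after the job is handed in, with the robot touching nothing.
It also fails if it takes over 32 s, if anything falls off the work surface, if the arm or the gripper's body presses on something with over 40 N, if the wrist force passes 120 N, or if a joint passes its speed limit or range.

## Working session

There is one attempt and no reset: what is moved stays moved. The work goes in short steps, Python scripts to look and compute and a tool call to move; the robot and the scene stay as the last step left them, time stands still between calls to the robot, and variables do not carry over. Pictures are saved under pics/ and viewed, at most 10 in all, crops included, and the job is handed in when it is done.

Besides the shell and the picture viewer there is one more tool, called in YAML: its name, and indented under it one key for each argument. apply_moves: Moves the arm, as the interface text tells. Its arguments: {"type":"object","properties":{"commands":{"type":"array","items":{"type":"array","items":{"type":"number"}}},"newtons":{"type":"number"}},"required":["commands"]}

```bash
mkdir -p pics; python3 - <<'E'
from rig import sense, imaging, ctrl
import cv2
for n in("scene","side"):
    cv2.imwrite(f"pics/{n}.png",imaging.capture(n)); c=imaging.calibration(n); print(n,c)
s=sense();print(s["eef_pos"],s["ee_rot"],ctrl.nose_length,s["time_s"])
E
```

```text
scene {'camera_matrix': array([[397.23092898,   0.        , 323.21600073],
       [  0.        , 397.23092898, 202.76785472],
       [  0.        ,   0.        ,   1.        ]]), 'world_to_cam': array([[ 2.55457490e-01,  9.66806786e-01,  5.10971434e-03,
        -1.80750101e+02],
       [-8.22402383e-01,  2.14516984e-01,  5.26912501e-01,
         4.10692578e+02],
       [ 5.08326461e-01, -1.38805986e-01,  8.49904175e-01,
        -1.21324248e+03],
       [ 0.00000000e+00,  0.00000000e+00,  0.00000000e+00,
         1.00000000e+00]])}
side {'camera_matrix': array([[376.02532654,   0.        , 321.93998719],
       [  0.        , 376.02532654, 196.5175225 ],
       [  0.        ,   0.        ,   1.        ]]), 'world_to_cam': array([[ 9.61510739e-01, -2.74572032e-01, -1.03584821e-02,
        -5.79278944e+02],
       [ 1.87508592e-01,  6.28137899e-01,  7.55171045e-01,
        -2.27964432e+02],
       [-2.00842293e-01, -7.28047374e-01,  6.55445951e-01,
        -6.30386846e+02],
       [ 0.00000000e+00,  0.00000000e+00,  0.00000000e+00,
         1.00000000e+00]])}
[ 203.33016226 -483.8158165   252.80510548] [-5.51526635e-04  9.80284941e-01  1.97588286e-01  8.59267125e-06] 22.0 0.1
```

View pics/scene.png

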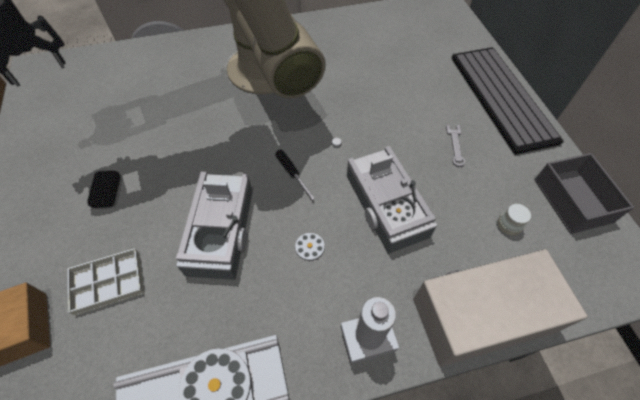

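View pics/side.png

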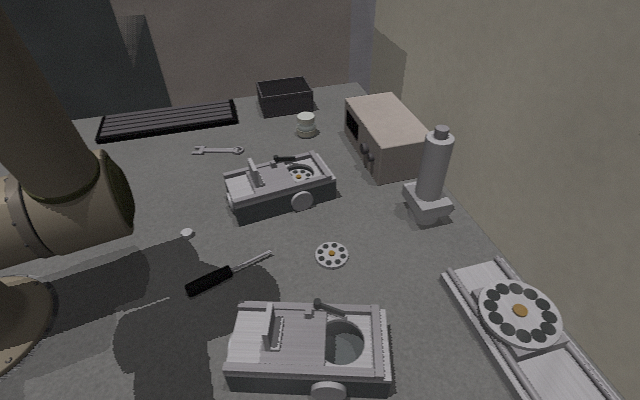

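The scene view shows the loaded box at about (392,195), with the wheel at (399,210). The empty box is at about (215,225). The side view agrees, with the loaded box at (280,185). I'll enlarge both crops.

```bash
python3 - <<'E'
import cv2,numpy as np
a=cv2.imread("pics/scene.png")[140:250,340:440];b=cv2.imread("pics/side.png")[145:225,215:345]
cv2.imwrite("pics/c1.png",cv2.resize(a,None,fx=5,fy=5,interpolation=cv2.INTER_CUBIC))
cv2.imwrite("pics/c2.png",cv2.resize(b,None,fx=6,fy=6,interpolation=cv2.INTER_CUBIC))
E
```

```text
(no output)
```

View pics/c1.png

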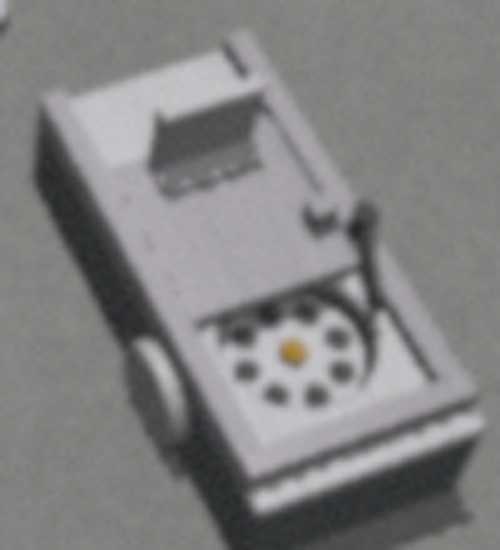

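View pics/c2.png

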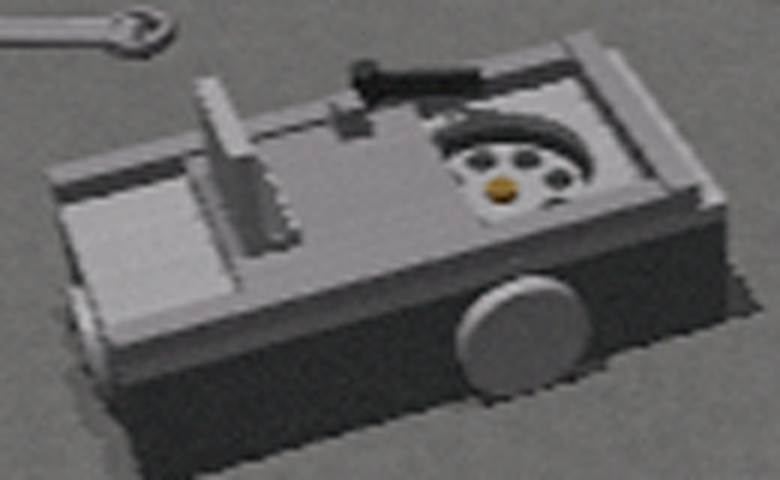

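The tab's top edge runs from about (160,115) to (262,84) in the scene crop. In the side crop it runs from (205,80) to (245,155). I'll intersect these with z=113 and take the direction from the rail edges.

```bash
cat > h.py <<'E'
from rig import sense, imaging, ctrl
import numpy as np
def w(n,uv,z):
    c=imaging.calibration(n);K=c["camera_matrix"];T=c["world_to_cam"]
    d=np.linalg.inv(K)@[*uv,1]; d=T[:3,:3].T@(d*[1,-1,-1]); o=-T[:3,:3].T@T[:3,3]
    return o+d*(z-o[2])/d[2]
A=lambda x,y:(340+(x+.5)/5-.5,140+(y+.5)/5-.5)
B=lambda x,y:(215+(x+.5)/6-.5,145+(y+.5)/6-.5)
E
python3 - <<'E'
from h import *
np.set_printoptions(precision=1,suppress=True)
for n,f,ps in(("scene",A,[(160,115),(262,84),(211,100)]),("side",B,[(205,80),(245,155),(226,118)])):
    print(n,[w(n,f(*p),113) for p in ps])
def d(n,f,p,q,z):
    v=w(n,f(*q),z)-w(n,f(*p),z); print(n,np.linalg.norm(v),np.degrees(np.arctan2(v[1],v[0])))
d("scene",A,(45,100),(255,475),70);d("scene",A,(245,35),(475,390),70)
d("side",B,(110,350),(695,190),70);d("side",B,(50,175),(560,40),70)
s=sense();print(s["eef_pos"],s["joints"])
from scipy.spatial.transform import Rotation as R
print(R.from_quat(s["ee_rot"],scalar_first=True).as_matrix())
E
```

```text
scene [array([506. , 163.9, 113. ]), array([500.9, 213.8, 113. ]), array([503.7, 188.6, 113. ])]
side [array([499.8, 210.2, 113. ]), array([507.1, 161.4, 113. ]), array([503.8, 184.9, 113. ])]
scene 215.1111172696947 7.544840618515332
scene 214.11791692176473 7.827620606596819
side 217.33899314945788 7.251181563028248
side 206.14088898894585 8.740735301951748
[ 203.3 -483.8  252.8] [-1.4  0.3  1.5 -0.   1.3 -0.2]
[[ 0.9  0.4 -0. ]
 [ 0.4 -0.9  0. ]
 [ 0.  -0.  -1. ]]
```

Loaded tab: about (503.7, 187, 113), closing yaw about 7.5°. The plan is to shut the gripper, turn it to 7.5°, and go to a point 40 mm behind the tab at a safe height.

apply_moves:
  commands:
    - [1,0,0,0,7.6]
    - [1,0,0,0,7.7]
    - [1,24.7,-44.7,0,0]
    - [1,24.7,-44.7,0,0]
    - [1,24.7,-44.7,0,0]
    - [1,24.7,-44.7,0,0]
    - [1,24.7,-44.7,0,0]
    - [1,24.7,-44.7,0,0]
    - [1,24.7,-44.7,0,0]
    - [1,24.7,-44.7,0,0]
    - [1,24.7,-44.7,0,0]
    - [1,24.7,-44.7,0,0]
    - [1,24.7,-44.7,0,0]
    - [1,24.7,-44.7,0,0]
    - [1,24.7,-44.7,0,0]
    - [1,24.7,-44.7,0,0]
    - [1,0,0,0,0]
    - [1,0,0,0,0]

```text
time_s: 2.35
eef_pos: [464.3, 181.1, 252.9]
ee_rot: [0.0, 0.998, 0.065, -0.0]
force: [0.3, 0.3, 0.0]
grip_width: -0.006
grip_force: 0.0
```

```bash
cat >> h.py <<'E'
from scipy.spatial.transform import Rotation as R
def rel():
    s=sense();M=R.from_quat(s["ee_rot"],scalar_first=True).as_matrix()
    a=np.radians(7.5);u=np.array([np.cos(a),np.sin(a),0]);v=np.array([-u[1],u[0],0]);p=s["eef_pos"]-np.array([503.7,186.8,113])
    print("t",s["time_s"],"rel",np.round([p@u,p@v,p[2]],1),"yaw",np.degrees(np.arctan2(M[1,0],M[0,0])),"F",np.round(s["force"],1),s["grip_width"])
E
python3 -c "
from h import *
rel()"
```

```text
t 2.35 rel [-39.8  -0.5 139.9] yaw 7.499940962115777 F [0.3 0.3 0. ] -0.00588582469211861
```

apply_moves:
  commands:
    - [1,0,0,35,0]
    - [1,0,0,35,0]
    - [1,0,0,35,0]
    - [1,0,0,25,0]
    - [1,0,0,15,0]
    - [1,0,0,0,0]

```text
time_s: 3.1
eef_pos: [464.4, 180.9, 108.1]
ee_rot: [0.0, 0.998, 0.065, -0.001]
force: [0.3, 0.1, 0.1]
grip_width: 0.004
grip_force: 0.0
```

```bash
python3 -c "
from h import *
import cv2
rel()
b=imaging.capture('side')[125:225,205:345]
cv2.imwrite('pics/c3.png',cv2.resize(b,None,fx=5,fy=5,interpolation=cv2.INTER_CUBIC))"
```

```text
t 3.1 rel [-39.7  -0.7  -4.9] yaw 7.435940120986281 F [0.3 0.1 0.1] 0.003927466188942979
```

View pics/c3.png

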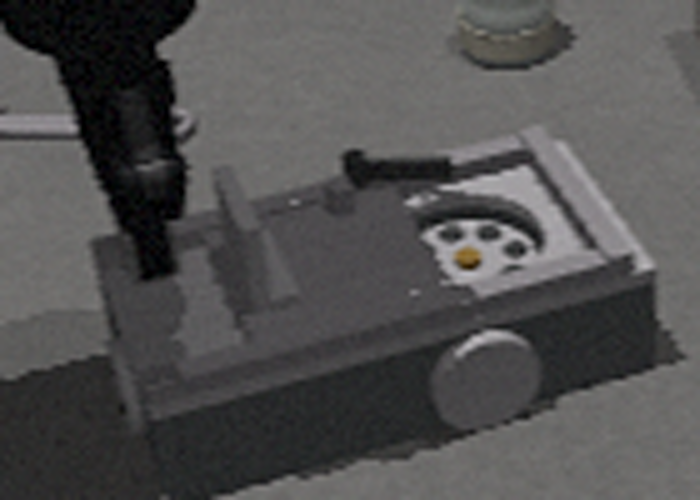

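The shut fingers stand behind the tab at (155,270) in the crop, clear of the gate. I'll push now, slowing toward the end.

apply_moves:
  commands:
    - [1,8,0,0,0]
    - [1,8,0,0,0]
    - [1,6,0,0,0]
    - [1,6,0,0,0]
    - [1,6,0,0,0]
    - [1,8,0,0,0]
    - [1,8,0,0,0]
    - [1,8,0,0,0]
    - [1,8,0,0,0]
    - [1,6,0,0,0]
    - [1,4,0,0,0]

```text
time_s: 4.53
eef_pos: [539.2, 191.1, 108.3]
ee_rot: [0.0, 0.998, 0.065, -0.002]
force: [-10.1, -4.5, 6.5]
grip_width: -0.003
grip_force: 4.7
```

```bash
python3 -c "
from h import *
rel()"
```

```text
t 4.525 rel [35.7 -0.3 -4.7] yaw 7.510912146257395 F [-10.1  -4.5   6.5] -0.0025119052729351025
```

apply_moves:
  commands:
    - [1,4,0,0,0]
    - [1,4,0,0,0]
    - [1,2,0,0,0]
    - [1,0,0,0,0]

```text
time_s: 5.03
eef_pos: [549.6, 192.5, 108.3]
ee_rot: [0.0, 0.998, 0.065, -0.001]
force: [-4.2, -2.9, 3.8]
grip_width: 0.005
grip_force: 2.5
```

apply_moves:
  commands:
    - [1,3,0,0,0]
    - [1,2,0,0,0]
    - [1,0,0,0,0]

```text
time_s: 5.4
eef_pos: [554.6, 193.2, 108.2]
ee_rot: [0.0, 0.998, 0.065, -0.001]
force: [-4.1, -3.2, 2.5]
grip_width: -0.0
grip_force: 2.1
```

apply_moves:
  commands:
    - [1,2,0,0,0]
    - [1,2,0,0,0]
    - [1,0,0,0,0]

```text
time_s: 5.78
eef_pos: [554.9, 193.2, 108.3]
ee_rot: [0.001, 0.998, 0.066, -0.006]
force: [-26.7, -7.8, 17.7]
grip_width: 0.004
grip_force: 14.2
```

The force jumped to 27 N with the tool held at x=555, so the gate is on its end stop. I'll back off, rise and look.

apply_moves:
  commands:
    - [1,-6,0,0,0]
    - [1,-12,0,0,0]
    - [1,-12,0,0,0]
    - [1,0,0,-30,0]
    - [1,0,0,-40,0]
    - [1,0,0,-40,0]
    - [1,-40,0,-20,0]
    - [1,-40,0,0,0]
    - [1,-40,0,0,0]
    - [1,0,0,0,0]

```text
time_s: 7.02
eef_pos: [408.8, 174.5, 238.8]
ee_rot: [-0.0, 0.998, 0.066, 0.001]
force: [0.2, -0.3, -0.3]
grip_width: 0.0
grip_force: 0.0
```

```bash
python3 -c "
from h import *
import cv2
rel()
a=imaging.capture('scene')[140:250,340:440];b=imaging.capture('side')[145:225,215:345]
a=cv2.resize(a,None,fx=3.6,fy=3.6,interpolation=cv2.INTER_CUBIC);b=cv2.resize(b,None,fx=3.4,fy=3.4,interpolation=cv2.INTER_CUBIC)
c=np.zeros((400,800,3),np.uint8);c[:a.shape[0],:a.shape[1]]=a;c[:b.shape[0],358:358+b.shape[1]]=b[:,:442]
cv2.imwrite('pics/c4.png',c)"
```

```text
t 7.025 rel [-95.7   0.2 125.8] yaw 7.525018834839708 F [ 0.2 -0.3 -0.3] 0.0002309236095065636
```

View pics/c4.png

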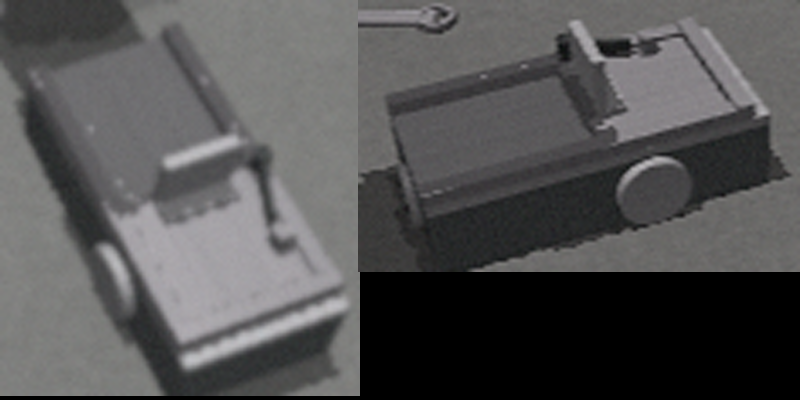

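Both views show the gate covering the port. The tooth at (283,233) is past the catch tip, and the catch has sprung back in. The force also dropped from 10 to 4 N before the hard stop, which fits the click. The hand is clear, so I'm handing in.

```bash
python3 -c "
from rig import ctrl
print(ctrl.finish_job())"
```

```text
the job is handed in; nothing more can be done
None
```

I pushed the loaded box's gate fully shut onto its end stop; the catch looks latched behind the tooth, judged from the force drop and the pictures rather than a pull-back test. The hand is clear, the spare box was not touched, and the job was handed in at about 7 s.

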